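# Load the finishing tub and set its speed lever

### The arm

A 6-joint arm with a two-finger parallel gripper is mounted at the origin on the work surface. World frame = base frame: x ahead of the robot, y to its left, z up, the work surface at z = 0. Lengths are in m, angles in rad, forces in N, time in s.
With the tool pointing down it reaches from about 0.4 to 0.925 m from the base axis. Payload 12.5 kg.
Tool frame: the origin (TCP) lies between the finger pads; the fingertips stand 22 mm ahead of it and the grasp point (between the pads) lies 3 mm ahead of it; z points along the fingers, y is the direction in which the jaws open and shut (so a half turn about z gives the same grasp; the last joint's range is limited). The gripper opens to 95 mm and grips with 3 to 60 N. Pads are 20 mm wide; open, the fingers measure 119 mm over their backs; the gripper's body (75 mm by 180 mm) begins 59 mm behind the grasp point.
Start: joints at [1.163, 0.491, 1.559, -0, 1.092, -0.106], TCP at [0.186, 0.597, 0.237] pointing down, gripper open.
Joint ranges: [-3.1, 3.1], [-0.84, 2.19], [0.05, 2.79], [-1.13, 4.28], [0.06, 2.93], [-2.69, 2.69]. Speed limits (rad/s): [2.22, 2.22, 2.79, 3.14, 3.14, 3.14].

### API

Orientations are given as [roll, pitch, yaw] about the fixed x, y, z axes, in that order (R = Rz(yaw) Ry(pitch) Rx(roll)).
In Python, from station import state, snapshot, sign_off, look_for gives the robot as it stands. The module is installed in compiled form; this text tells all that it offers.
- The arm moves only by the shell command python3 -m jog 'ROWS'. ROWS is JSON, a list of rows, each an object of numbers: "tx", "ty", "tz": the shift along the world's x, y, z in m; "roll": the turn about the world's z in rad; "hand": the opening, from -1 (shut) to 1 (fully open). A call has exactly 8 rows; each row is the pose to reach, as a shift and turn from the pose commanded when the call began; what a row does not reach only later rows make up. A row lasts 1/8 s, in which the tool goes at most 62.5 mm and 10.7 degrees, less where a joint would pass 70% of its speed; a pose out of reach is approached as far as the arm can. A call with a gripper value outside its range is refused whole. The fingers move at their own pace and stop on an object; the grip force is fixed at half the most. Time passes only in rows, so rows that repeat a pose let the fingers close, or fill a call up. It gives the time, the measured TCP pose, the force and the opening at its end, in the units of the state.
- state(): the state, without advancing time (a new reading comes with each control period).
- snapshot(name): name is "side" or "top"; returns a dict with "frame" (400x640x3 uint8, red, green, blue), "fx", "fy", "cx", "cy" (pixels), "R" (3x3) and "t" (3): a world point X has camera coordinates R X + t. Camera axes: x right, y down, z forward; pixel columns grow to the right and rows downward; lengths in m; the calibration is good to about 2 mm. A picture is of the moment at which its call begins. There is no depth.
- sign_off(): hands the job in, once; it reports no verdict.
Trained networks look in the newest picture that a camera, given by its name, has taken for a name from the list of things; names that differ only in an ending like _2 or _b are one class to them, and where a whole thing is asked for, a point or a joint stands for the part that bears it (a point fixed in the world has none). Each returns a list of dicts, best first, with "confidence" (0 to 1); they miss things now and then, are a little off and sometimes report something else, mostly with a low value. They report only what shows in the picture. A call takes as long as a camera call.
- look_for(target, camera): "centre" ([x, y, z] in m, in world coordinates, good to about 4 mm: the middle of the surface that is visible of it).
The state is a dict: "t": time; "joint_positions": joint angles; "joint_velocities": joint speeds; "tau": joint torques, N m; "position": TCP position; "tcp_rot": TCP orientation; "force": force on the tool from outside, world axes, zero at the start; "ft_torque": the same for the moment, N m; "grip_width": finger opening in m.
Only numpy, scipy, OpenCV 4.12 (cv2) and the standard library are available. Lean on these libraries where they do the work, as an engineer would, in place of code of your own. Each camera call takes 0.05 s, during which the arm holds its last target. There are 200 camera calls.

### The job

Load the brass ball into the deep grey tub of the finishing machine: lower it gently until it rests on the rubber floor and let go there, do not drop it or press it down. Then set the speed lever: turn the dial with the red-gripped handle until the yellow needle lines up with the orange mark, and let go. The handle is sprung, so it gives before the stiff dial follows; leave the orange mark, the other balls and everything else on the bench where they are.

Things in the scene. Friction and masses are not known exactly. Their poses are not given: they have to be found in the camera images.
- brass_ball: smooth brass ball, 56 mm diameter, about 0.25 kg, standing in one of the three seats of the rack; origin on its surface (underside at the start, turns as it rolls)
- brass_ball_center (a point): centre of the brass ball, 43 mm above the bench at the start
- black_ball: black plastic ball, 56 mm diameter, on the same rack, to be left alone; origin on its surface
- white_ball: white ceramic ball, 56 mm diameter, on the same rack, to be left alone; origin on its surface
- rack: fixed low wooden rack, 90 mm (x) by 310 mm (y) by 12 mm, with three cork ring seats 110 mm apart in a row along its y, 10 mm high; origin centre of its underside. The balls may stand in any order
- tub: fixed finishing machine: blue round base 170 mm across and 26 mm high, carrying a round open grey tub, 138 mm outside and 128 mm inside diameter, whose rim is 120 mm above the bench; origin centre of its underside. Inside is a flat rubber floor; its height differs from run to run, 48 to 72 mm below the rim, and is not reported
- tub_rim (a point): centre of the mouth of the tub, in the plane of its rim, 120 mm above the bench
- control: fixed grey speed control box, 180 by 180 mm, 66 mm high, with a black dial on top that turns about the vertical through its centre; origin centre of its underside
- dial (a joint): angle of the stiff black dial with its yellow needle, rad, -1.5 to 1.5: at 0 the needle points along the box's -x, positive is anticlockwise seen from above. It turns only when some 7 N push sideways on the grip, and stays where it is left
- mark (a joint): angle of the orange mark on the ring around the dial, same zero and sense as the dial; to be left alone
- handle (a joint): angle of the steel handle relative to the dial, rad: 0 when released (above the needle), up to 0.7 either way against a spring; it winds up about 0.3 rad before the dial follows
- needle_tip (a point): outer end of the yellow needle, 62 mm from the dial's axis, 79 mm above the bench; its x axis points from here to the dial's axis
- mark_tip (a point): top of the orange mark, 74 mm from the dial's axis, 72 mm above the bench; its x axis points from here to the dial's axis
- grip_top (a point): centre of the top of the red grip, an upright cylinder 32 mm in diameter and 52 mm high at the end of the handle, 105 mm from the dial's axis; this point is 143 mm above the bench
- spray: blue spray can, 60 mm diameter, 170 mm high, bystander; origin underside centre
- jar: jar with a red cap, 64 mm diameter, 80 mm high, bystander; origin underside centre
- screwdriver: screwdriver lying on the bench, bystander
- wrench: wrench lying on the bench, bystander

How it is judged:
On the way, in this order (a step that is already met when the one before it is completed fails the run):
1. the brass ball rests in the tub, let go (horizontal distance between brass_ball_center and tub_rim below 0.045 m and z of brass_ball_center in the frame of tub below 0.106 m and contact force between the fingers and brass_ball below 0.1 N and linear speed of brass_ball below 0.05 m/s), for 0.3 s.
2. the needle lines up with the orange mark (angle between the x axis of needle_tip and the x axis of mark_tip, either way round below 0.09 rad), for 0.1 s.
At the end, for the whole second after the job is handed in: The brass ball lies at rest on the floor inside the tub; the needle is at rest within 0.09 rad (5 degrees) of the orange mark (horizontal distance between brass_ball_center and tub_rim below 0.045 m and z of brass_ball_center in the frame of tub below 0.106 m and linear speed of brass_ball below 0.05 m/s and angle between the x axis of needle_tip and the x axis of mark_tip, either way round below 0.09 rad and velocity of joint dial between -0.05 and 0.05 rad/s); the robot touches nothing.
It fails at once if the ball was pressed hard into the tub (over 40 N) (contact force between brass_ball and tub above 40 N).
It fails at once if the ball was dropped into the tub (moving faster than 0.33 m/s there: a fall of more than about 6 mm) (horizontal distance between brass_ball_center and tub_rim below 0.064 m and z of brass_ball_center in the frame of tub below 0.14 m and linear speed of brass_ball above 0.33 m/s).
It fails at once if the orange mark was moved (distance of mark_tip from where it was at the start of the episode above 0.006 m).
It fails at once if another ball was moved (distance of any of black_ball, white_ball from where it was at the start of the episode above 0.02 m).
It fails at once if a bystander was disturbed (distance of any of spray, jar, screwdriver, wrench from where it was at the start of the episode above 0.03 m).
It also fails if it takes over 70 s, if anything falls off the work surface, if the arm or the gripper's body presses on something with over 40 N, if the wrist force passes 120 N, or if a joint passes its speed limit or range.

## Working session

There is one attempt and no reset: what is moved stays moved. The work goes in short steps, Python scripts to look and compute and a shell command to move; the robot and the scene stay as the last step left them, time stands still between calls to the robot, and variables do not carry over. Pictures are saved under pics/ and viewed, about 8 in all and at most 12, crops included, and the job is handed in when it is done.

```bash
mkdir -p pics; python3 - <<'E'
from station import state,snapshot,look_for
import cv2
for c in("top","side"):
    s=snapshot(c); cv2.imwrite(f"pics/{c}0.png",s["frame"][:,:,::-1])
    print(c,s["fx"],s["cx"],s["cy"],s["R"],s["t"])
    for n in("brass_ball","black_ball","white_ball","tub","control","needle_tip","mark_tip","grip_top","spray","jar"):
        r=look_for(n,c); print(n,[([round(v,3) for v in q["centre"]],round(q["confidence"],2)) for q in r[:2]])
print(state())
E
```

```text
top 369.10148305538905 319.3556793701731 199.1672912016631 [[ 7.05339660e-02 -9.97509324e-01  3.27499010e-04]
 [-9.70782446e-01 -6.87195899e-02 -2.29910982e-01]
 [ 2.29360854e-01  1.58986031e-02 -9.73211607e-01]] [-0.02328785  0.59103724  0.83363387]
brass_ball [([0.586, -0.092, 0.062], 0.89), ([0.528, 0.31, 0.075], 0.62)]
black_ball [([0.578, 0.013, 0.064], 0.55)]
white_ball [([0.749, -0.168, 0.075], 0.62), ([0.563, 0.122, 0.063], 0.59)]
tub [([0.5, -0.303, 0.061], 0.96)]
control [([0.531, 0.301, 0.063], 0.67)]
needle_tip [([0.525, 0.313, 0.075], 0.61)]
mark_tip [([0.536, 0.295, 0.065], 0.72)]
grip_top [([0.488, 0.367, 0.103], 0.69), ([0.59, -0.093, 0.064], 0.41)]
spray []
jar [([0.75, -0.168, 0.075], 0.65)]
side 392.40442384152567 319.01572847485875 196.58119400184242 [[ 0.83589325 -0.54878035  0.01107259]
 [-0.37550805 -0.58644826 -0.71768527]
 [ 0.40034507  0.59575043 -0.69627958]] [-0.45253251  0.31131149  0.67830473]
brass_ball [([0.585, -0.104, 0.064], 0.62)]
black_ball [([0.581, 0.001, 0.054], 0.61), ([0.562, 0.109, 0.06], 0.31)]
white_ball [([0.567, 0.109, 0.06], 0.98)]
tub 
[... 228 characters left out ...]
93)]
jar []
{'t': 1.1, 'joint_positions': array([ 1.16342877e+00,  4.90924509e-01,  1.55890046e+00,  2.68500933e-06,
        1.09171022e+00, -1.05606570e-01]), 'joint_velocities': array([-7.67180879e-04,  1.34484213e-03,  3.64228105e-04,  1.16323259e-03,
       -3.83417323e-05,  8.56734149e-04]), 'tau': array([-3.07619011e-03, -6.12487936e+01, -2.58419073e+01,  6.93184091e-02,
        4.47303057e-02,  4.88454333e-06]), 'position': array([0.18573841, 0.59677747, 0.23664555]), 'tcp_rot': array([3.14153525e+00, 3.68822275e-06, 2.83983043e+00]), 'force': array([-0.78027125, -0.2949052 ,  0.06295524]), 'ft_torque': array([-0.018253  ,  0.04259395,  0.02338991]), 'grip_width': 0.09476671480804275}
```

View pics/top0.png

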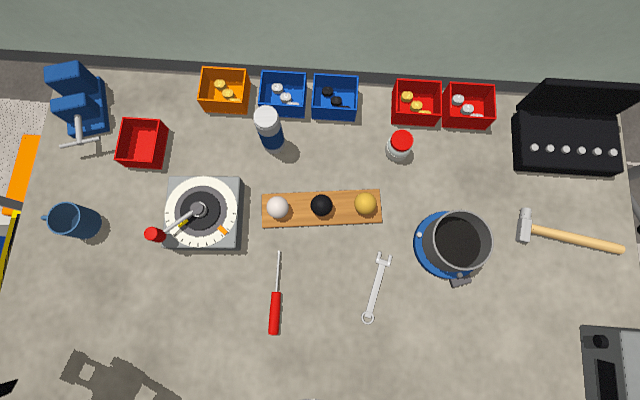

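View pics/side0.png

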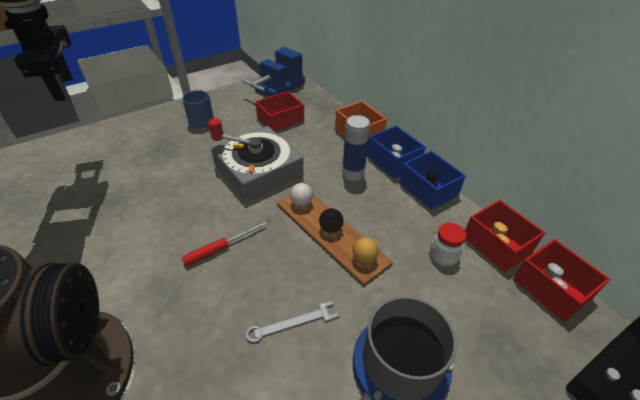

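The top view shows the white ball at (278,208), the black at (321,205) and the brass at (366,203). The tub mouth is at about (456,242), the dial hub at (198,209), the grip at (153,234) and the orange mark at (223,230). The side view agrees.

```bash
cat >h.py <<'E'
import numpy as np,cv2
from station import snapshot,state
def bp(s,u,v,z):
    R=np.array(s["R"]);t=np.array(s["t"]);C=-R.T@t
    d=R.T@np.array([(u-s["cx"])/s["fx"],(v-s["cy"])/s["fy"],1]);return C+d*(z-C[2])/d[2]
def pj(s,X):
    c=np.array(s["R"])@np.array(X)+s["t"];return np.array([s["fx"]*c[0]/c[2]+s["cx"],s["fy"]*c[1]/c[2]+s["cy"]])
def blob(s,lo,hi,box):
    h=cv2.cvtColor(s["frame"],cv2.COLOR_RGB2HSV);m=cv2.inRange(h,np.array(lo),np.array(hi))
    k=np.zeros_like(m);x0,y0,x1,y1=box;k[y0:y1,x0:x1]=m[y0:y1,x0:x1]
    n,l,st,c=cv2.connectedComponentsWithStats(k)
    if n<2:return None
    i=1+np.argmax(st[1:,4]);return c[i],st[i]
E
python3 - <<'E'
from h import *
s=snapshot("top");q=snapshot("side")
def rep(n,s,lo,hi,box,z):
    b=blob(s,lo,hi,box)
    if b: print(n,b[0].round(1),b[1],bp(s,*b[0],z).round(4))
    else: print(n,None)
rep("ball top",s,(15,100,60),(30,255,255),(350,185,385,222),.043)
rep("ball side",q,(15,100,60),(30,255,255),(345,230,385,272),.043)
rep("mark top",s,(5,150,100),(18,255,255),(212,218,240,245),.072)
rep("mark side",q,(0,120,100),(18,255,255),(240,160,262,180),.072)
rep("needle top",s,(22,120,100),(35,255,255),(160,195,215,250),.079)
rep("needle side",q,(22,120,100),(35,255,255),(220,130,265,165),.079)
rep("grip top",s,(0,150,60),(5,255,255),(135,220,172,250),.143)
rep("grip side",q,(0,150,60),(5,255,255),(200,110,230,145),.117)
print("hub",bp(s,198,209,.1))
for n,P in(("T",s),("S",q)):
    pass
a=cv2.resize(s["frame"][165:260,130:255],None,fx=4,fy=4,interpolation=2)[:, :, ::-1]
b=cv2.resize(s["frame"][200:295,405:505],None,fx=3,fy=4,interpolation=2)[:,:,::-1]
cv2.imwrite("pics/c1.png",np.hstack([a,b]))
E
```

```text
ball top [364.8 205.2] [350 189  32  33 955] [ 0.5899 -0.0958  0.043 ]
ball side [365.  250.2] [352 237  28  29 586] [ 0.5943 -0.0957  0.043 ]
mark top [222.3 229.6] [217 225  10  10  26] [0.4995 0.2446 0.072 ]
mark side [251.  168.3] [248 165   7   8  41] [0.4984 0.2433 0.072 ]
needle top [182.4 223. ] [178 219  10   9  39] [0.5076 0.3394 0.079 ]
needle side [238.6 144.8] [234 144  10   3  25] [0.5105 0.3389 0.079 ]
grip top [154.2 234.1] [144 227  22  15 245] [0.4697 0.3724 0.143 ]
grip side [215.2 128.6] [209 119  13  21 211] [0.4716 0.3857 0.117 ]
hub [0.54017116 0.29998519 0.1       ]
```

View pics/c1.png

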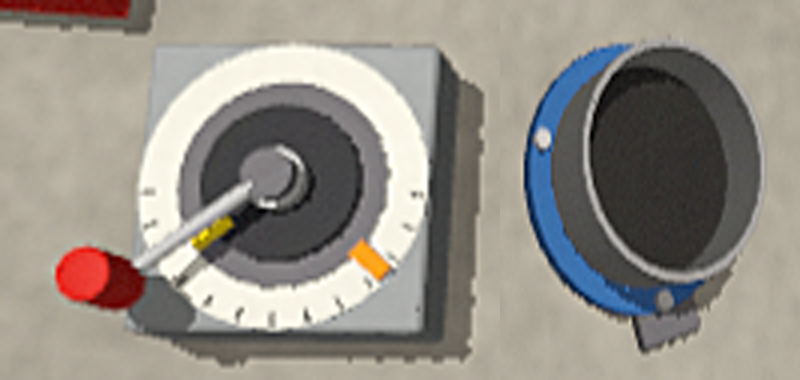

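```bash
python3 - <<'E'
from h import *
s=snapshot("top");q=snapshot("side")
rim=bp(s,463,240,.12);print("rim",rim,[np.linalg.norm(bp(s,u,v,.12)-rim) for u,v in((433.3,240),(492.7,240),(463,209.5),(463,270.5))])
c=bp(s,200.75,211.5,.068);print("dial",c,[np.linalg.norm(bp(s,u,v,.068)-c) for u,v in((164.5,211.5),(237,211.5),(201,175.5),(201,247.5))])
m=bp(s,222.3,229.6,.072);n=bp(s,182.4,223,.079);g=bp(s,151,234,.143)
print("mark",m,"grip",g)
for p in(m,n,g):
    d=(p-c)[:2];print(np.linalg.norm(d),np.arctan2(d[1],d[0]))
for nm,f,box in(("top",s,(255,185,390,225)),("side",q,(280,170,390,275))):
    x0,y0,x1,y1=box
    k=5;g=cv2.resize(cv2.cvtColor(f["frame"],cv2.COLOR_RGB2LAB)[y0:y1,x0:x1],None,fx=k,fy=k,interpolation=2)
    for ch in(0,1,2):
        C=cv2.HoughCircles(g[:,:,ch],cv2.HOUGH_GRADIENT,1.5,120,param1=60,param2=20,minRadius=50,maxRadius=75)
        if C is not None:
            for a in C[0][:5]:
                u,v=(a[:2]+.5)/k-.5+[x0,y0];print(nm,ch,u.round(1),v.round(1),(a[2]/k).round(1),bp(f,u,v,.043).round(4))
# gripper tub jaw orientation
E
```

```text
rim [ 0.50798759 -0.31059158  0.12      ] [np.float64(0.06666636620724403), np.float64(0.06666988515433295), np.float64(0.07015696170160983), np.float64(0.0675371328176293)]
dial [0.54038364 0.30359557 0.068     ] [np.float64(0.08800726110218254), np.float64(0.08801303230678882), np.float64(0.09140436807735637), np.float64(0.08740636902238524)]
mark [0.49955281 0.24451046 0.072     ] grip [0.46953231 0.37945601 0.143     ]
0.07182066147906388 -2.175491062719965
0.04850160887541511 2.3115009841521914
0.10380133636441628 2.322065262768676
top 0 321.3 205.1 10.8 [0.5823 0.0128 0.043 ]
top 0 277.2 206.6 10.6 [0.5706 0.1228 0.043 ]
top 0 368.8 203.4 14.8 [ 0.5953 -0.1056  0.043 ]
top 2 277.0 206.6 11.3 [0.5706 0.1235 0.043 ]
top 2 320.8 205.1 10.7 [0.5822 0.0143 0.043 ]
side 0 330.8 220.2 12.4 [0.5821 0.0144 0.043 ]
side 0 365.6 258.8 14.5 [ 0.5813 -0.114   0.043 ]
side 0 355.1 182.1 12.1 [0.7066 0.0879 0.043 ]
side 0 300.5 193.5 10.9 [0.5698 0.1263 0.043 ]
```

```bash
python3 -m jog '[{"tx":0.031,"ty":-0.052},{"tx":0.062,"ty":-0.104},{"tx":0.093,"ty":-0.156},{"tx":0.124,"ty":-0.208},{"tx":0.155,"ty":-0.26},{"tx":0.186,"ty":-0.312},{"tx":0.217,"ty":-0.364},{"tx":0.248,"ty":-0.416}]'
python3 -m jog '[{"tx":0.03,"ty":-0.052},{"tx":0.06,"ty":-0.104},{"tx":0.09,"ty":-0.156},{"tx":0.12,"ty":-0.208},{"tx":0.15,"ty":-0.26},{"tx":0.159,"ty":-0.277,"tz":-0.04},{"tx":0.159,"ty":-0.277,"tz":-0.09},{"tx":0.159,"ty":-0.277,"tz":-0.09}]'
```

```text
invalid input at $[0]: expected keys tx, ty, tz, roll, hand
invalid input at $[0]: expected keys tx, ty, tz, roll, hand
```

```bash
python3 -m jog '[{"tx":0.031,"ty":-0.052,"tz":0,"roll":0,"hand":1},{"tx":0.062,"ty":-0.104,"tz":0,"roll":0,"hand":1},{"tx":0.093,"ty":-0.156,"tz":0,"roll":0,"hand":1},{"tx":0.124,"ty":-0.208,"tz":0,"roll":0,"hand":1},{"tx":0.155,"ty":-0.26,"tz":0,"roll":0,"hand":1},{"tx":0.186,"ty":-0.312,"tz":0,"roll":0,"hand":1},{"tx":0.217,"ty":-0.364,"tz":0,"roll":0,"hand":1},{"tx":0.248,"ty":-0.416,"tz":0,"roll":0,"hand":1}]'
python3 -m jog '[{"tx":0.03,"ty":-0.052,"tz":0,"roll":0,"hand":1},{"tx":0.06,"ty":-0.104,"tz":0,"roll":0,"hand":1},{"tx":0.09,"ty":-0.156,"tz":0,"roll":0,"hand":1},{"tx":0.12,"ty":-0.208,"tz":0,"roll":0,"hand":1},{"tx":0.15,"ty":-0.26,"tz":0,"roll":0,"hand":1},{"tx":0.159,"ty":-0.277,"tz":-0.04,"roll":0,"hand":1},{"tx":0.159,"ty":-0.277,"tz":-0.09,"roll":0,"hand":1},{"tx":0.159,"ty":-0.277,"tz":-0.09,"roll":0,"hand":1}]'
```

```text
t: 2.3
position: [0.4346, 0.179, 0.237]
tcp_rot: [3.141, 0.001, 2.84]
force: [1.1, 1.3, 0.1]
grip_width: 0.0952
t: 3.3
position: [0.5913, -0.0961, 0.1439]
tcp_rot: [-3.141, -0.006, 2.839]
force: [-0.2, 1.1, 0.5]
grip_width: 0.0951
```

```bash
python3 -m jog '[{"tx":0.001,"ty":0,"tz":-0.02,"roll":0,"hand":1},{"tx":0.001,"ty":0,"tz":-0.04,"roll":0,"hand":1},{"tx":0.001,"ty":0,"tz":-0.06,"roll":0,"hand":1},{"tx":0.001,"ty":0,"tz":-0.075,"roll":0,"hand":1},{"tx":0.001,"ty":0,"tz":-0.085,"roll":0,"hand":1},{"tx":0.001,"ty":0,"tz":-0.096,"roll":0,"hand":1},{"tx":0.001,"ty":0,"tz":-0.096,"roll":0,"hand":1},{"tx":0.001,"ty":0,"tz":-0.096,"roll":0,"hand":1}]'
python3 - <<'E'
from h import *
q=snapshot("side");cv2.imwrite("pics/g1.png",cv2.resize(q["frame"][130:310,250:490],None,fx=3,fy=3)[:,:,::-1])
E
```

```text
t: 4.3
position: [0.5939, -0.0963, 0.051]
tcp_rot: [3.142, 0.0, 2.84]
force: [-0.5, -0.4, 0.5]
grip_width: 0.0952
```

View pics/g1.png

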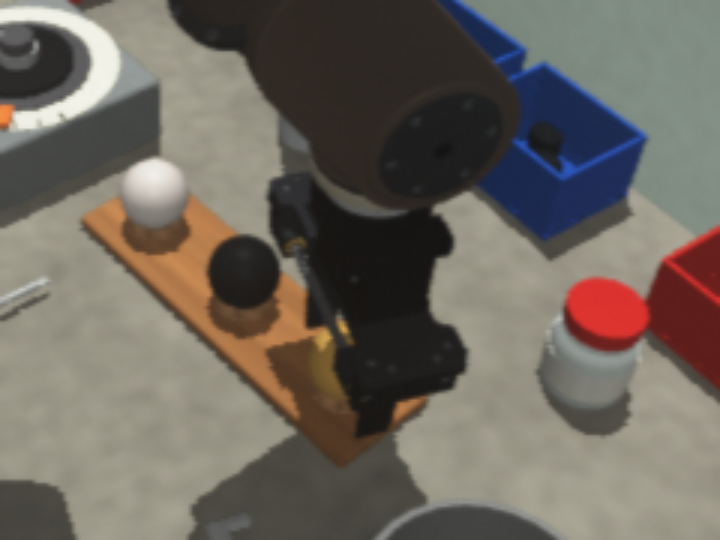

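The gripper straddles the brass ball (crop about (335,365)), and the black ball at (245,270) is clear of the fingers. I'll close and lift.

```bash
python3 -m jog '[{"tx":0,"ty":0,"tz":0,"roll":0,"hand":0.5},{"tx":0,"ty":0,"tz":0,"roll":0,"hand":0.3},{"tx":0,"ty":0,"tz":0,"roll":0,"hand":-0.2},{"tx":0,"ty":0,"tz":0,"roll":0,"hand":-0.2},{"tx":0,"ty":0,"tz":0,"roll":0,"hand":-0.2},{"tx":0,"ty":0,"tz":0,"roll":0,"hand":-0.2},{"tx":0,"ty":0,"tz":0,"roll":0,"hand":-0.2},{"tx":0,"ty":0,"tz":0,"roll":0,"hand":-0.2}]'
python3 -m jog '[{"tx":0,"ty":0,"tz":0.015,"roll":0,"hand":-0.2},{"tx":0,"ty":0,"tz":0.04,"roll":0,"hand":-0.2},{"tx":0,"ty":0,"tz":0.07,"roll":0,"hand":-0.2},{"tx":0,"ty":0,"tz":0.1,"roll":0,"hand":-0.2},{"tx":0,"ty":0,"tz":0.13,"roll":0,"hand":-0.2},{"tx":0,"ty":0,"tz":0.16,"roll":0,"hand":-0.2},{"tx":0,"ty":0,"tz":0.165,"roll":0,"hand":-0.2},{"tx":0,"ty":0,"tz":0.165,"roll":0,"hand":-0.2}]'
```

```text
t: 5.35
position: [0.5944, -0.0951, 0.0514]
tcp_rot: [3.14, 0.001, 2.84]
force: [1.9, 10.1, 6.6]
grip_width: 0.0552
t: 6.35
position: [0.5934, -0.0962, 0.2151]
tcp_rot: [3.142, -0.001, 2.84]
force: [-0.7, -0.7, -3.1]
grip_width: 0.0546
```

```bash
python3 -m jog '[{"tx":-0.012,"ty":-0.03,"tz":0,"roll":0,"hand":-0.2},{"tx":-0.03,"ty":-0.075,"tz":0,"roll":0,"hand":-0.2},{"tx":-0.05,"ty":-0.125,"tz":0,"roll":0,"hand":-0.2},{"tx":-0.068,"ty":-0.17,"tz":0,"roll":0,"hand":-0.2},{"tx":-0.08,"ty":-0.2,"tz":0,"roll":0,"hand":-0.2},{"tx":-0.085,"ty":-0.215,"tz":0,"roll":0,"hand":-0.2},{"tx":-0.085,"ty":-0.215,"tz":0,"roll":0,"hand":-0.2},{"tx":-0.085,"ty":-0.215,"tz":0,"roll":0,"hand":-0.2}]'
python3 - <<'E'
from h import *
a=snapshot("side")["frame"][210:400,290:490];b=snapshot("top")["frame"][150:340,370:560]
cv2.imwrite("pics/t1.png",cv2.resize(np.hstack([a,b]),None,fx=2,fy=2)[:,:,::-1])
E
```

```text
t: 7.35
position: [0.5091, -0.3101, 0.2153]
tcp_rot: [3.141, -0.001, 2.841]
force: [0.2, 0.3, -3.5]
grip_width: 0.0548
```

View pics/t1.png

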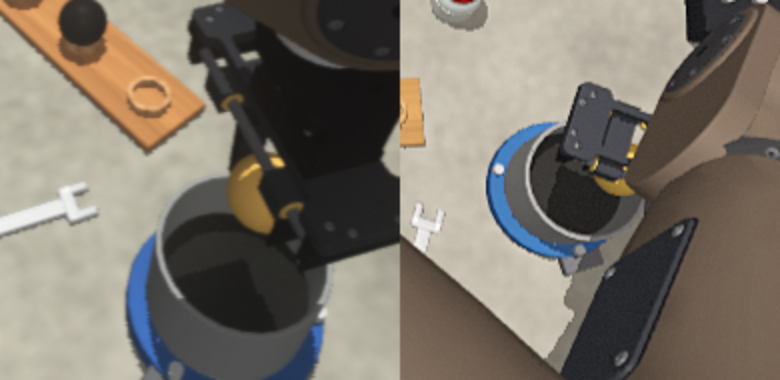

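The held ball is over the tub: crop (262,195) in the side view, and half hidden at (615,185) in the top view. The rim's centre in the side view is about full-frame (411,341). I'll check this centring with projections.

```bash
python3 - <<'E'
from h import *
s=snapshot("top");q=snapshot("side")
print(bp(q,411.5,341,.12), pj(q,[.508,-.311,.12]),"ball",pj(q,[.509,-.310,.208]),pj(s,[.509,-.310,.208]))
b=blob(q,(15,100,60),(30,255,255),(395,270,450,340));print(b)
E
python3 -m jog '[{"tx":0,"ty":0,"tz":-0.01,"roll":0,"hand":-0.2},{"tx":0,"ty":0,"tz":-0.025,"roll":0,"hand":-0.2},{"tx":0,"ty":0,"tz":-0.04,"roll":0,"hand":-0.2},{"tx":0,"ty":0,"tz":-0.055,"roll":0,"hand":-0.2},{"tx":0,"ty":0,"tz":-0.07,"roll":0,"hand":-0.2},{"tx":0,"ty":0,"tz":-0.08,"roll":0,"hand":-0.2},{"tx":0,"ty":0,"tz":-0.085,"roll":0,"hand":-0.2},{"tx":0,"ty":0,"tz":-0.085,"roll":0,"hand":-0.2}]'
```

```text
[ 0.50200116 -0.31794653  0.12      ] [411.2828635  335.40806821] ball [422.24354136 305.01872113] [479.26675532 234.13430685]
(array([414.52718287, 307.61120264]), array([404, 287,  24,  40, 607], dtype=int32))
t: 8.55
position: [0.5088, -0.3112, 0.1305]
tcp_rot: [3.141, -0.0, 2.84]
force: [0.4, 0.1, -2.8]
grip_width: 0.055
```

```bash
python3 -m jog '[{"tx":0,"ty":0,"tz":-0.002,"roll":0,"hand":-0.2},{"tx":0,"ty":0,"tz":-0.004,"roll":0,"hand":-0.2},{"tx":0,"ty":0,"tz":-0.006,"roll":0,"hand":-0.2},{"tx":0,"ty":0,"tz":-0.008,"roll":0,"hand":-0.2},{"tx":0,"ty":0,"tz":-0.010,"roll":0,"hand":-0.2},{"tx":0,"ty":0,"tz":-0.012,"roll":0,"hand":-0.2},{"tx":0,"ty":0,"tz":-0.014,"roll":0,"hand":-0.2},{"tx":0,"ty":0,"tz":-0.016,"roll":0,"hand":-0.2}]'
python3 -m jog '[{"tx":0,"ty":0,"tz":-0.001,"roll":0,"hand":-0.2},{"tx":0,"ty":0,"tz":-0.002,"roll":0,"hand":-0.2},{"tx":0,"ty":0,"tz":-0.003,"roll":0,"hand":-0.2},{"tx":0,"ty":0,"tz":-0.004,"roll":0,"hand":-0.2},{"tx":0,"ty":0,"tz":-0.004,"roll":0,"hand":-0.2},{"tx":0,"ty":0,"tz":-0.004,"roll":0,"hand":-0.2},{"tx":0,"ty":0,"tz":-0.004,"roll":0,"hand":-0.2},{"tx":0,"ty":0,"tz":-0.004,"roll":0,"hand":-0.2}]'
```

```text
t: 9.55
position: [0.5088, -0.3112, 0.1145]
tcp_rot: [3.141, 0.0, 2.84]
force: [-0.6, 0.1, -3.6]
grip_width: 0.055
t: 10.55
position: [0.5088, -0.3112, 0.1107]
tcp_rot: [3.142, 0.0, 2.84]
force: [0.2, 0.5, -3.3]
grip_width: 0.0548
```

```bash
python3 -m jog '[{"tx":0,"ty":0,"tz":-0.0005,"roll":0,"hand":-0.2},{"tx":0,"ty":0,"tz":-0.001,"roll":0,"hand":-0.2},{"tx":0,"ty":0,"tz":-0.0015,"roll":0,"hand":-0.2},{"tx":0,"ty":0,"tz":-0.002,"roll":0,"hand":-0.2},{"tx":0,"ty":0,"tz":-0.0025,"roll":0,"hand":-0.2},{"tx":0,"ty":0,"tz":-0.003,"roll":0,"hand":-0.2},{"tx":0,"ty":0,"tz":-0.0035,"roll":0,"hand":-0.2},{"tx":0,"ty":0,"tz":-0.004,"roll":0,"hand":-0.2}]'
```

```text
t: 11.55
position: [0.5088, -0.3112, 0.1066]
tcp_rot: [3.141, -0.0, 2.84]
force: [-0.3, -1.3, -3.0]
grip_width: 0.055
```

```bash
python3 -m jog '[{"tx":0,"ty":0,"tz":-0.0005,"roll":0,"hand":-0.2},{"tx":0,"ty":0,"tz":-0.001,"roll":0,"hand":-0.2},{"tx":0,"ty":0,"tz":-0.0015,"roll":0,"hand":-0.2},{"tx":0,"ty":0,"tz":-0.002,"roll":0,"hand":-0.2},{"tx":0,"ty":0,"tz":-0.0025,"roll":0,"hand":-0.2},{"tx":0,"ty":0,"tz":-0.003,"roll":0,"hand":-0.2},{"tx":0,"ty":0,"tz":-0.0035,"roll":0,"hand":-0.2},{"tx":0,"ty":0,"tz":-0.004,"roll":0,"hand":-0.2}]'
```

```text
t: 12.55
position: [0.5088, -0.3112, 0.1026]
tcp_rot: [3.142, 0.0, 2.84]
force: [-0.1, -0.1, -4.0]
grip_width: 0.0548
```

```bash
python3 -m jog '[{"tx":0,"ty":0,"tz":-0.0005,"roll":0,"hand":-0.2},{"tx":0,"ty":0,"tz":-0.001,"roll":0,"hand":-0.2},{"tx":0,"ty":0,"tz":-0.0015,"roll":0,"hand":-0.2},{"tx":0,"ty":0,"tz":-0.002,"roll":0,"hand":-0.2},{"tx":0,"ty":0,"tz":-0.0025,"roll":0,"hand":-0.2},{"tx":0,"ty":0,"tz":-0.003,"roll":0,"hand":-0.2},{"tx":0,"ty":0,"tz":-0.0035,"roll":0,"hand":-0.2},{"tx":0,"ty":0,"tz":-0.004,"roll":0,"hand":-0.2}]'
```

```text
t: 13.55
position: [0.5088, -0.3112, 0.0986]
tcp_rot: [3.141, 0.0, 2.84]
force: [0.7, -0.6, -3.1]
grip_width: 0.0553
```

```bash
python3 -m jog '[{"tx":0,"ty":0,"tz":-0.0005,"roll":0,"hand":-0.2},{"tx":0,"ty":0,"tz":-0.001,"roll":0,"hand":-0.2},{"tx":0,"ty":0,"tz":-0.0015,"roll":0,"hand":-0.2},{"tx":0,"ty":0,"tz":-0.002,"roll":0,"hand":-0.2},{"tx":0,"ty":0,"tz":-0.0025,"roll":0,"hand":-0.2},{"tx":0,"ty":0,"tz":-0.003,"roll":0,"hand":-0.2},{"tx":0,"ty":0,"tz":-0.0035,"roll":0,"hand":-0.2},{"tx":0,"ty":0,"tz":-0.004,"roll":0,"hand":-0.2}]'
```

```text
t: 14.55
position: [0.5095, -0.3115, 0.0966]
tcp_rot: [-3.141, 0.003, 2.84]
force: [-1.9, 3.0, 20.7]
grip_width: 0.0549
```

```bash
python3 -m jog '[{"tx":0,"ty":0,"tz":0.0006,"roll":0,"hand":-0.2},{"tx":0,"ty":0,"tz":0.0012,"roll":0,"hand":-0.2},{"tx":0,"ty":0,"tz":0.0017,"roll":0,"hand":-0.2},{"tx":0,"ty":0,"tz":0.0017,"roll":0,"hand":-0.2},{"tx":0,"ty":0,"tz":0.0017,"roll":0,"hand":-0.2},{"tx":0,"ty":0,"tz":0.0017,"roll":0,"hand":-0.2},{"tx":0,"ty":0,"tz":0.0017,"roll":0,"hand":-0.2},{"tx":0,"ty":0,"tz":0.0017,"roll":0,"hand":-0.2}]'
```

```text
t: 15.55
position: [0.509, -0.3113, 0.0968]
tcp_rot: [-3.141, 0.001, 2.84]
force: [-0.7, 1.2, 7.1]
grip_width: 0.0554
```

```bash
python3 -m jog '[{"tx":0,"ty":0,"tz":0.0005,"roll":0,"hand":-0.2},{"tx":0,"ty":0,"tz":0.0005,"roll":0,"hand":0.22},{"tx":0,"ty":0,"tz":0.0005,"roll":0,"hand":0.3},{"tx":0,"ty":0,"tz":0.0005,"roll":0,"hand":0.42},{"tx":0,"ty":0,"tz":0.0005,"roll":0,"hand":0.42},{"tx":0,"ty":0,"tz":0.0005,"roll":0,"hand":0.42},{"tx":0,"ty":0,"tz":0.0005,"roll":0,"hand":0.42},{"tx":0,"ty":0,"tz":0.0005,"roll":0,"hand":0.42}]'
python3 -m jog '[{"tx":0,"ty":0,"tz":0.005,"roll":0,"hand":0.42},{"tx":0,"ty":0,"tz":0.015,"roll":0,"hand":0.42},{"tx":0,"ty":0,"tz":0.03,"roll":0,"hand":0.42},{"tx":0,"ty":0,"tz":0.05,"roll":0,"hand":0.42},{"tx":0,"ty":0,"tz":0.08,"roll":0,"hand":0.42},{"tx":0,"ty":0,"tz":0.11,"roll":0,"hand":0.42},{"tx":0,"ty":0,"tz":0.14,"roll":0,"hand":0.42},{"tx":0,"ty":0,"tz":0.14,"roll":0,"hand":0.42}]'
python3 - <<'E'
from h import *
cv2.imwrite("pics/t2.png",cv2.resize(snapshot("side")["frame"][240:400,330:490],None,fx=3,fy=3)[:,:,::-1])
E
```

```text
t: 16.55
position: [0.5088, -0.3112, 0.0969]
tcp_rot: [3.142, 0.0, 2.84]
force: [-0.5, 1.4, 0.5]
grip_width: 0.0673
t: 17.55
position: [0.5093, -0.3116, 0.24]
tcp_rot: [-3.14, 0.005, 2.84]
force: [0.0, 0.5, -0.7]
grip_width: 0.0677
```

View pics/t2.png

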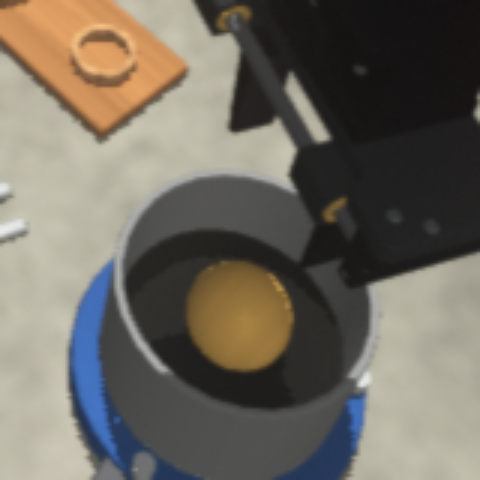

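The brass ball rests alone near the middle of the tub floor (crop (240,315)), with the gripper clear above. On to the grip.

```bash
python3 -m jog '[{"tx":-0.003,"ty":0.058,"tz":0,"roll":-0.06,"hand":0.42},{"tx":-0.007,"ty":0.116,"tz":0,"roll":-0.12,"hand":0.42},{"tx":-0.01,"ty":0.174,"tz":0,"roll":-0.18,"hand":0.42},{"tx":-0.014,"ty":0.232,"tz":0,"roll":-0.24,"hand":0.7},{"tx":-0.017,"ty":0.29,"tz":0,"roll":-0.3,"hand":0.7},{"tx":-0.02,"ty":0.348,"tz":0,"roll":-0.36,"hand":0.7},{"tx":-0.024,"ty":0.406,"tz":0,"roll":-0.42,"hand":0.7},{"tx":-0.027,"ty":0.464,"tz":0,"roll":-0.48,"hand":0.7}]'
python3 -m jog '[{"tx":-0.003,"ty":0.058,"tz":0,"roll":-0.06,"hand":0.7},{"tx":-0.006,"ty":0.116,"tz":0,"roll":-0.12,"hand":0.7},{"tx":-0.01,"ty":0.174,"tz":0,"roll":-0.18,"hand":0.7},{"tx":-0.013,"ty":0.229,"tz":0,"roll":-0.19,"hand":0.7},{"tx":-0.013,"ty":0.229,"tz":-0.02,"roll":-0.19,"hand":0.7},{"tx":-0.013,"ty":0.229,"tz":-0.05,"roll":-0.19,"hand":0.7},{"tx":-0.013,"ty":0.229,"tz":-0.05,"roll":-0.19,"hand":0.7},{"tx":-0.013,"ty":0.229,"tz":-0.05,"roll":-0.19,"hand":0.7}]'
python3 - <<'E'
from h import *
a=snapshot("side")["frame"][60:220,160:320];b=snapshot("top")["frame"][130:290,80:240]
cv2.imwrite("pics/k1.png",cv2.resize(np.hstack([a,b]),None,fx=2.5,fy=2.5)[:,:,::-1])
E
```

```text
t: 18.6
position: [0.481, 0.1546, 0.2363]
tcp_rot: [-3.141, -0.001, 2.358]
force: [0.7, 0.4, -0.6]
grip_width: 0.0811
t: 19.6
position: [0.469, 0.3818, 0.1875]
tcp_rot: [3.141, 0.0, 2.17]
force: [0.2, 0.6, 0.9]
grip_width: 0.0809
```

View pics/k1.png

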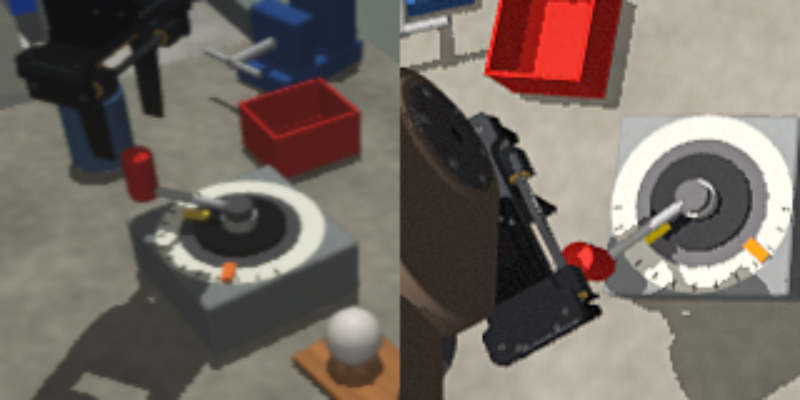

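The jaws straddle the red grip (side crop (138,172), top crop (588,260)). I'll descend and close on it.

```bash
python3 -m jog '[{"tx":0,"ty":0,"tz":-0.02,"roll":0,"hand":0.7},{"tx":0,"ty":0,"tz":-0.04,"roll":0,"hand":0.7},{"tx":0,"ty":0,"tz":-0.055,"roll":0,"hand":0.7},{"tx":0,"ty":0,"tz":-0.061,"roll":0,"hand":0.7},{"tx":0,"ty":0,"tz":-0.061,"roll":0,"hand":0.7},{"tx":0,"ty":0,"tz":-0.061,"roll":0,"hand":0},{"tx":0,"ty":0,"tz":-0.061,"roll":0,"hand":-0.5},{"tx":0,"ty":0,"tz":-0.061,"roll":0,"hand":-0.5}]'
python3 -m jog '[{"tx":0,"ty":0,"tz":0,"roll":0,"hand":-0.5},{"tx":0,"ty":0,"tz":0,"roll":0,"hand":-0.5},{"tx":0,"ty":0,"tz":0,"roll":0,"hand":-0.5},{"tx":0,"ty":0,"tz":0,"roll":0,"hand":-0.5},{"tx":0,"ty":0,"tz":0,"roll":0,"hand":-0.5},{"tx":0,"ty":0,"tz":0,"roll":0,"hand":-0.5},{"tx":0,"ty":0,"tz":0,"roll":0,"hand":-0.5},{"tx":0,"ty":0,"tz":0,"roll":0,"hand":-0.5}]'
python3 - <<'E'
import numpy as np
c=np.array([.540,.3036]);r=.105;a0=2.318
p0=c+r*np.array([np.cos(a0),np.sin(a0)])
for d in np.arange(0,2.25,.12):
    p=c+r*np.array([np.cos(a0+d),np.sin(a0+d)]);print(round(d,2),(p-p0).round(3),p.round(3))
E
```

```text
t: 20.7
position: [0.4688, 0.3818, 0.1262]
tcp_rot: [3.141, 0.0, 2.17]
force: [-0.7, 0.2, 0.8]
grip_width: 0.0562
t: 21.7
position: [0.4689, 0.3818, 0.1259]
tcp_rot: [3.141, 0.0, 2.17]
force: [1.0, -0.8, 0.0]
grip_width: 0.0315
0.0 [0. 0.] [0.469 0.381]
0.12 [-0.009 -0.009] [0.46  0.372]
0.24 [-0.016 -0.019] [0.452 0.361]
0.36 [-0.023 -0.03 ] [0.446 0.351]
0.48 [-0.028 -0.042] [0.441 0.339]
0.6 [-0.031 -0.054] [0.438 0.327]
0.72 [-0.033 -0.066] [0.436 0.314]
0.84 [-0.034 -0.079] [0.435 0.302]
0.96 [-0.033 -0.091] [0.436 0.289]
1.08 [-0.03  -0.104] [0.438 0.277]
1.2 [-0.026 -0.116] [0.442 0.265]
1.32 [-0.021 -0.127] [0.448 0.254]
1.44 [-0.014 -0.138] [0.454 0.243]
1.56 [-0.006 -0.148] [0.462 0.233]
1.68 [ 0.003 -0.156] [0.471 0.224]
1.8 [ 0.013 -0.164] [0.481 0.217]
1.92 [ 0.023 -0.17 ] [0.492 0.21 ]
2.04 [ 0.035 -0.176] [0.504 0.205]
2.16 [ 0.047 -0.179] [0.516 0.201]
```

```bash
python3 -m jog '[{"tx":-0.009,"ty":-0.009,"tz":0,"roll":0.12,"hand":-0.5},{"tx":-0.016,"ty":-0.019,"tz":0,"roll":0.24,"hand":-0.5},{"tx":-0.023,"ty":-0.03,"tz":0,"roll":0.36,"hand":-0.5},{"tx":-0.028,"ty":-0.042,"tz":0,"roll":0.48,"hand":-0.5},{"tx":-0.031,"ty":-0.054,"tz":0,"roll":0.6,"hand":-0.5},{"tx":-0.033,"ty":-0.066,"tz":0,"roll":0.72,"hand":-0.5},{"tx":-0.034,"ty":-0.079,"tz":0,"roll":0.84,"hand":-0.5},{"tx":-0.033,"ty":-0.091,"tz":0,"roll":0.96,"hand":-0.5}]'
```

```text
t: 22.7
position: [0.438, 0.2915, 0.126]
tcp_rot: [3.139, 0.005, 3.133]
force: [13.4, 8.7, -10.6]
grip_width: 0.0319
```

```bash
python3 -m jog '[{"tx":0.004,"ty":-0.013,"tz":0,"roll":0.12,"hand":-0.5},{"tx":0.009,"ty":-0.025,"tz":0,"roll":0.24,"hand":-0.5},{"tx":0.014,"ty":-0.036,"tz":0,"roll":0.36,"hand":-0.5},{"tx":0.021,"ty":-0.047,"tz":0,"roll":0.48,"hand":-0.5},{"tx":0.029,"ty":-0.057,"tz":0,"roll":0.6,"hand":-0.5},{"tx":0.038,"ty":-0.065,"tz":0,"roll":0.72,"hand":-0.5},{"tx":0.048,"ty":-0.073,"tz":0,"roll":0.84,"hand":-0.5},{"tx":0.048,"ty":-0.073,"tz":0,"roll":0.84,"hand":-0.5}]'
cat >k.py <<'E'
from h import *
import sys
q=snapshot("side");s=snapshot("top")
c=np.array([.5405,.3036])
for nm,f,nb in(("top",s,(165,175,240,250)),("side",q,(215,130,290,180))):
    for w,lo,hi,z in(("needle",(22,120,80),(35,255,255),.079),("mark",(0,120,100),(18,255,255),.072)):
        b=blob(f,lo,hi,nb)
        if b:
            p=bp(f,*b[0],z)[:2];d=p-c;print(nm,w,b[0].round(1),b[1][4],p.round(4),round(float(np.hypot(*d)),4),round(float(np.arctan2(d[1],d[0])%6.2832),3))
a=q["frame"][80:240,160:320];b=s["frame"][130:290,120:280]
cv2.imwrite(f"pics/{sys.argv[1]}.png",cv2.resize(np.hstack([a,b]),None,fx=2.5,fy=2.5)[:,:,::-1])
E
python3 k.py k2
```

```text
t: 23.7
position: [0.4841, 0.2183, 0.1258]
tcp_rot: [3.14, 0.001, -2.313]
force: [0.4, 9.5, -0.9]
grip_width: 0.0317
top mark [235.4 237. ] 8 [0.4841 0.2112] 0.1083 4.165
side mark [247.8 152.1] 20 [0.5204 0.3065] 0.0203 2.998
```

View pics/k2.png

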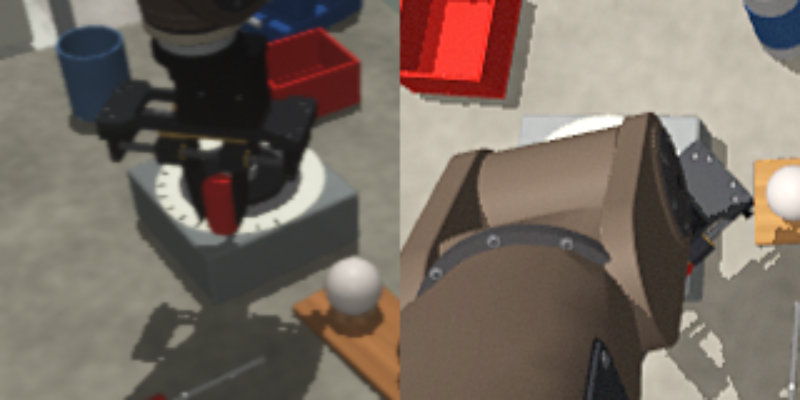

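The needle is hidden under the arm: only the red grip shows, at side crop (220,205). I'll go on to a handle angle of about +2.1 rad (mark plus wind-up), then ease back to unload the spring.

```bash
python3 -m jog '[{"tx":0.004,"ty":-0.0035,"tz":0,"roll":0.05,"hand":-0.5},{"tx":0.008,"ty":-0.0065,"tz":0,"roll":0.1,"hand":-0.5},{"tx":0.012,"ty":-0.009,"tz":0,"roll":0.14,"hand":-0.5},{"tx":0.016,"ty":-0.011,"tz":0,"roll":0.19,"hand":-0.5},{"tx":0.0205,"ty":-0.013,"tz":0,"roll":0.24,"hand":-0.5},{"tx":0.0255,"ty":-0.0145,"tz":0,"roll":0.28,"hand":-0.5},{"tx":0.0255,"ty":-0.0145,"tz":0,"roll":0.28,"hand":-0.5},{"tx":0.0255,"ty":-0.0145,"tz":0,"roll":0.28,"hand":-0.5}]'
python3 k.py k3
```

```text
t: 24.8
position: [0.5089, 0.2055, 0.1257]
tcp_rot: [3.14, 0.003, -2.034]
force: [-1.4, 21.3, -3.6]
grip_width: 0.0314
side needle [249. 162.] 1 [0.502  0.2599] 0.0583 3.99
side mark [250.4 169.3] 28 [0.4954 0.2405] 0.0775 4.092
```

View pics/k3.png

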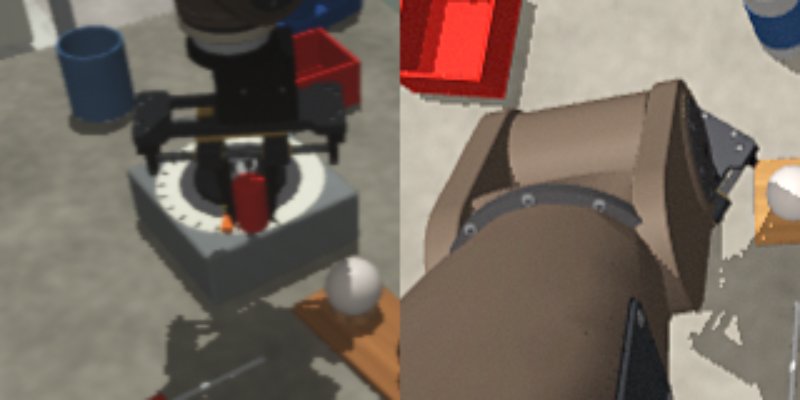

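Orange mark is at side crop (227,225), just left of the wound-up red grip, with the needle still hidden. I'll ease back, open, lift and clear the view.

```bash
python3 -m jog '[{"tx":-0.005,"ty":0.0015,"tz":0,"roll":-0.04,"hand":-0.5},{"tx":-0.0095,"ty":0.0035,"tz":0,"roll":-0.09,"hand":-0.5},{"tx":-0.0135,"ty":0.0055,"tz":0,"roll":-0.14,"hand":-0.5},{"tx":-0.0175,"ty":0.008,"tz":0,"roll":-0.18,"hand":-0.5},{"tx":-0.0215,"ty":0.011,"tz":0,"roll":-0.23,"hand":-0.5},{"tx":-0.0255,"ty":0.0145,"tz":0,"roll":-0.28,"hand":-0.5},{"tx":-0.0255,"ty":0.0145,"tz":0,"roll":-0.28,"hand":-0.5},{"tx":-0.0255,"ty":0.0145,"tz":0,"roll":-0.28,"hand":-0.5}]'
python3 -m jog '[{"tx":0,"ty":0,"tz":0,"roll":0,"hand":-0.2},{"tx":0,"ty":0,"tz":0,"roll":0,"hand":0.2},{"tx":0,"ty":0,"tz":0,"roll":0,"hand":0.7},{"tx":0,"ty":0,"tz":0,"roll":0,"hand":0.7},{"tx":0,"ty":0,"tz":0.02,"roll":0,"hand":0.7},{"tx":0,"ty":0,"tz":0.05,"roll":0,"hand":0.7},{"tx":0,"ty":0,"tz":0.08,"roll":0,"hand":0.7},{"tx":0,"ty":0,"tz":0.11,"roll":0,"hand":0.7}]'
python3 -m jog '[{"tx":0,"ty":-0.03,"tz":0.01,"roll":0,"hand":0.7},{"tx":0,"ty":-0.08,"tz":0.01,"roll":0,"hand":0.7},{"tx":0,"ty":-0.13,"tz":0.01,"roll":0,"hand":0.7},{"tx":0,"ty":-0.18,"tz":0.01,"roll":0,"hand":0.7},{"tx":0,"ty":-0.23,"tz":0.01,"roll":0,"hand":0.7},{"tx":0,"ty":-0.25,"tz":0.01,"roll":0,"hand":0.7},{"tx":0,"ty":-0.25,"tz":0.01,"roll":0,"hand":0.7},{"tx":0,"ty":-0.25,"tz":0.01,"roll":0,"hand":0.7}]'
python3 k.py k4
```

```text
t: 25.9
position: [0.4833, 0.2184, 0.1258]
tcp_rot: [3.141, -0.0, -2.313]
force: [-0.7, 7.8, -0.7]
grip_width: 0.032
t: 26.9
position: [0.4837, 0.2177, 0.2369]
tcp_rot: [3.141, -0.0, -2.314]
force: [0.6, -0.1, -0.3]
grip_width: 0.0805
t: 27.9
position: [0.4837, -0.0317, 0.2458]
tcp_rot: [3.141, 0.0, -2.313]
force: [-0.4, 0.2, -0.3]
grip_width: 0.0807
top needle [215.  220.5] 13 [0.519  0.2628] 0.0461 4.228
top mark [225.6 235.4] 212 [0.4863 0.2349] 0.0875 4.044
side needle [254. 162.] 1 [0.5124 0.2532] 0.0577 4.205
side mark [242.5 154.3] 62 [0.5047 0.3053] 0.0358 3.093
```

View pics/k4.png

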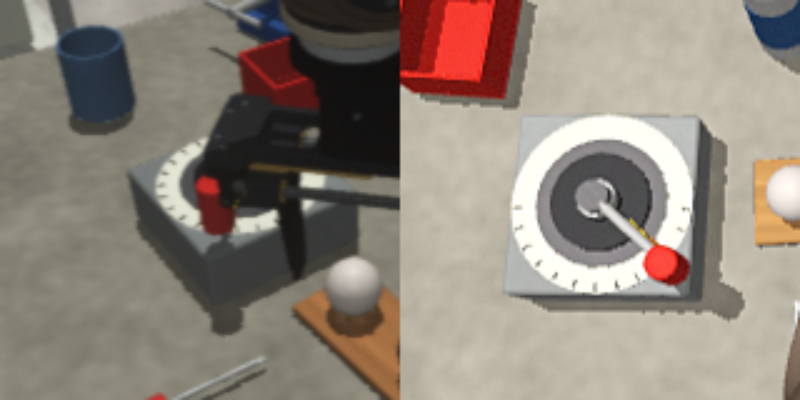

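```bash
python3 - <<'E'
from h import *
s=snapshot("top");q=snapshot("side")
c=np.array([.5405,.3036])
h=cv2.cvtColor(s["frame"],cv2.COLOR_RGB2HSV)
m=(cv2.inRange(h,(0,150,60),(6,255,255))|cv2.inRange(h,(172,150,60),(180,255,255)));m[:,:205]=0;m[:, 245:]=0;m[:215]=0;m[260:]=0
v=h[:,:,2]; print("V hist",np.percentile(v[m>0],[5,25,50,75,95]))
top=m.copy();top[v<np.percentile(v[m>0],50)*.9]=0
for M in(m,top):
    y,x=np.nonzero(M);print(x.mean(),y.mean(),x.min(),x.max(),y.min(),y.max(),len(x))
u,w=x.mean(),y.mean()
for z in(.143,):
    p=bp(s,u,w,z)[:2];d=p-c;print("grip",p,np.hypot(*d),np.arctan2(d[1],d[0])%6.2832)
# predictions for grip top centre and needle for candidate angles
for a in(4.0,4.05,4.1,4.15,4.2,4.25):
    e=np.array([np.cos(a),np.sin(a)]);print(a,pj(s,[*(c+.105*e),.143]).round(1),pj(s,[*(c+.05*e),.079]).round(1),pj(s,[*(c+.074*e),.072]).round(1))
cv2.imwrite("pics/k5.png",cv2.resize(s["frame"][195:260,185:250],None,fx=9,fy=9,interpolation=0)[:,:,::-1])
E
```

```text
V hist [106.3 121.  252.  253.  255. ]
226.0 235.68599033816426 217 235 228 243 207
223.47692307692307 234.53846153846155 217 229 228 241 130
grip [0.47955525 0.22101468] 0.10263819114783794 4.0766521024309395
4.0 [221.6 237.9] [213.1 225.1] [220.6 232.6]
4.05 [223.4 236.2] [213.9 224.3] [221.7 231.5]
4.1 [225.  234.4] [214.6 223.5] [222.8 230.3]
4.15 [226.6 232.5] [215.3 222.7] [223.8 229.1]
4.2 [228.1 230.5] [216.  221.9] [224.8 227.8]
4.25 [229.5 228.5] [216.6 221. ] [225.7 226.5]
```

View pics/k5.png

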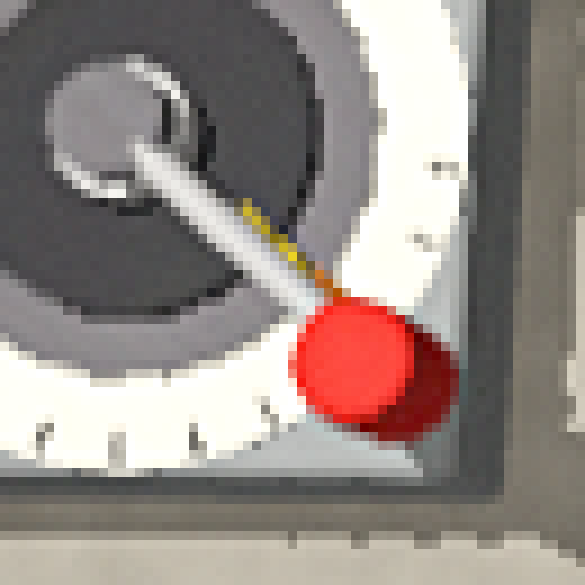

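The needle's visible yellow edge (crop 245,205 to 310,265) runs straight into the orange mark's edge (320,275 to 345,297). The handle rod and grip disk (355,360) cover the rest, so it looks aligned. I'll clear the side view for a last check.

```bash
python3 -m jog '[{"tx":0,"ty":-0.02,"tz":0.03,"roll":0,"hand":0.7},{"tx":0,"ty":-0.06,"tz":0.06,"roll":0,"hand":0.7},{"tx":0,"ty":-0.1,"tz":0.08,"roll":0,"hand":0.7},{"tx":-0.01,"ty":-0.15,"tz":0.08,"roll":0,"hand":0.7},{"tx":-0.02,"ty":-0.2,"tz":0.08,"roll":0,"hand":0.7},{"tx":-0.03,"ty":-0.25,"tz":0.08,"roll":0,"hand":0.7},{"tx":-0.03,"ty":-0.25,"tz":0.08,"roll":0,"hand":0.7},{"tx":-0.03,"ty":-0.25,"tz":0.08,"roll":0,"hand":0.7}]'
python3 - <<'E'
from h import *
s=snapshot("top");q=snapshot("side")
T0=dict(s);T0["frame"]=cv2.imread("pics/top0.png")[:,:,::-1].copy()
c=np.array([.5405,.3036]);e=lambda a:np.array([np.cos(a),np.sin(a)])
for nm,f in(("start",T0),("now",s)):
    h=cv2.cvtColor(f["frame"],cv2.COLOR_RGB2HSV)
    for w,lo,hi,z in(("orange",(7,120,80),(19,255,255),.072),("yellow",(21,120,80),(35,255,255),.079)):
        M=cv2.inRange(h,lo,hi);y,x=np.nonzero(M[175:250,165:240]);x=x+165;y=y+175
        P=np.array([bp(f,u,v,z)[:2]-c for u,v in zip(x,y)])
        if len(P):
            t=np.arctan2(P[:,1],P[:,0])%6.2832;r=np.hypot(*P.T)
            print(nm,w,len(P),"r",r.min().round(3),r.max().round(3),"tangential offsets mm from own mean-angle",((t-np.median(t))*r*1000).min().round(1),((t-np.median(t))*r*1000).max().round(1),"ang min/med/max",t.min().round(3),np.median(t).round(3),t.max().round(3), "lateral from 4.106 line mm: max",(np.sin(t-4.106)*r*1000).max().round(1),"min",(np.sin(t-4.106)*r*1000).min().round(1))
for a in(4.05,4.1,4.15):print(a,pj(q,[*(c+.05*e(a)),.079]).round(1),pj(q,[*(c+.074*e(a)),.072]).round(1),pj(q,[*(c+.105*e(a)),.143]).round(1))
cv2.imwrite("pics/k6.png",cv2.resize(np.hstack([q["frame"][115:195,205:305],q["frame"][260:340,350:450]*0+q["frame"][300:380,360:460]]),None,fx=4,fy=6,interpolation=2)[:,:,::-1])
E
```

```text
t: 29.1
position: [0.4979, -0.1627, 0.3127]
tcp_rot: [-3.105, -0.069, -2.4]
force: [-0.2, -0.0, -0.3]
grip_width: 0.0806
start orange 45 r 0.06 0.084 tangential offsets mm from own mean-angle -6.3 5.3 ang min/med/max 3.994 4.097 4.186 lateral from 4.106 line mm: max 4.8 min -6.8
start yellow 40 r 0.035 0.061 tangential offsets mm from own mean-angle -4.3 4.6 ang min/med/max 2.225 2.311 2.406 lateral from 4.106 line mm: max -33.5 min -59.2
now orange 6 r 0.058 0.067 tangential offsets mm from own mean-angle -1.2 1.2 ang min/med/max 4.148 4.166 4.186 lateral from 4.106 line mm: max 4.8 min 2.7
now yellow 14 r 0.035 0.059 tangential offsets mm from own mean-angle -2.7 3.4 ang min/med/max 4.175 4.222 4.32 lateral from 4.106 line mm: max 7.5 min 3.9
4.05 [251.1 160. ] [249.4 168.3] [243.1 153.2]
4.1 [252.1 160.1] [250.9 168.4] [245.4 153.3]
4.15 [253.  160.1] [252.4 168.4] [247.6 153.4]
```

View pics/k6.png

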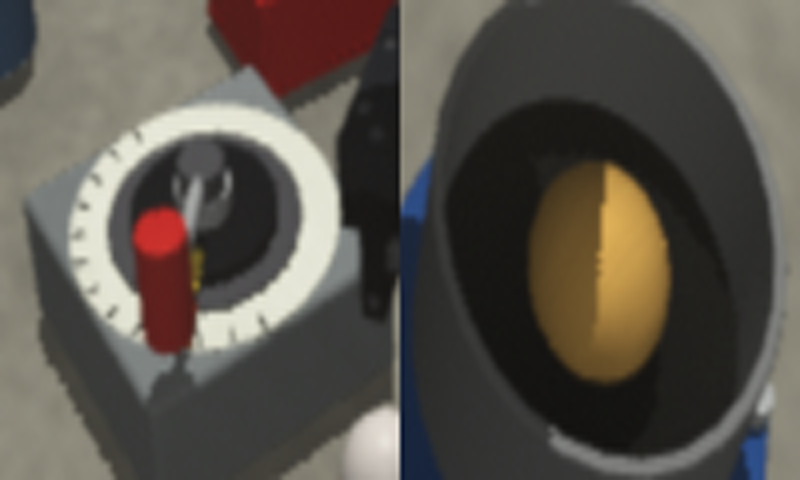

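```bash
python3 - <<'E'
from h import *
from scipy.optimize import least_squares
s=snapshot("top");q=snapshot("side")
F={"top0":(s,cv2.imread("pics/top0.png")),"topN":(s,s["frame"][:,:,::-1]),"side0":(q,cv2.imread("pics/side0.png")),"sideN":(q,q["frame"][:,:,::-1])}
for n,(cal,im) in F.items():
    im=np.ascontiguousarray(im);h=cv2.cvtColor(im,cv2.COLOR_BGR2HSV);tp=n[:3]=="top"
    # white scale ring -> world circle
    m=cv2.inRange(h,(0,0,200),(180,60,255));k=np.zeros_like(m);b=(155,165,250,260) if tp else (205,120,310,200)
    k[b[1]:b[3],b[0]:b[2]]=m[b[1]:b[3],b[0]:b[2]]
    nn,l,st,_=cv2.connectedComponentsWithStats(k);i=1+np.argmax(st[1:,4]);l=(l==i).astype(np.uint8)
    pt=np.vstack(cv2.findContours(l,0,1)[0])[:,0];hull=cv2.convexHull(pt)[:,0]
    P=np.array([bp(cal,u,v,.068)[:2] for u,v in hull])
    f=least_squares(lambda p:np.hypot(P[:,0]-p[0],P[:,1]-p[1])-p[2],[.54,.303,.088],loss="soft_l1",f_scale=.001).x
    print(n,"ring centre",f.round(4))
    c=f[:2] if f[2]<.1 else np.array([.5405,.3036])
    for w,lo,hi,z in(("orange",(7,110,70),(19,255,255),.072),("yellow",(21,110,70),(35,255,255),.079)):
        M=cv2.inRange(h,lo,hi);y,x=np.nonzero(M[b[1]:b[3],b[0]:b[2]]);x=x+b[0];y=y+b[1]
        if not len(x):continue
        P=np.array([bp(cal,u,v,z)[:2]-c for u,v in zip(x,y)]);r=np.hypot(*P.T);t=np.arctan2(P[:,1],P[:,0])%6.2832
        ok=(r>.03)&(r<.09);r,t=r[ok],t[ok];o=np.argsort(r)
        if len(r)==0: continue
        print("  ",w,len(r),"mean ang",np.average(t).round(3),"| ccw edge per r:",[(int(1000*a),round(float(t[(r>=a)&(r<a+.007)].max()),3),round(float(t[(r>=a)&(r<a+.007)].min()),3)) for a in np.arange(.03,.09,.007) if ((r>=a)&(r<a+.007)).any()])
    M=cv2.inRange(h,(0,150,180),(6,255,255))|cv2.inRange(h,(172,150,180),(180,255,255))
    bb={"top0":(135,220,172,250),"topN":(205,220,245,250),"side0":(200,110,230,145),"sideN":(230,140,262,180)}[n]
    y,x=np.nonzero(M[bb[1]:bb[3],bb[0]:bb[2]]);
    if len(x):
        u,v=x.min()/2+x.max()/2+bb[0],y.min()/2+y.max()/2+bb[1];p=bp(cal,u,v,.143)[:2]-c;print("   grip top",u,v,np.ptp(x)+1,np.ptp(y)+1,np.hypot(*p).round(4),(np.arctan2(p[1],p[0])%6.2832).round(3))
E
```

```text
top0 ring centre [0.5431 0.3051 0.0879]
   orange 51 mean ang 4.087 | ccw edge per r: [(57, 4.184, 3.98), (65, 4.155, 4.007), (72, 4.162, 4.008), (78, 4.15, 4.029), (86, 4.048, 4.048)]
   yellow 41 mean ang 2.378 | ccw edge per r: [(30, 2.51, 2.36), (37, 2.463, 2.295), (44, 2.465, 2.29), (51, 2.436, 2.301), (57, 2.438, 2.286)]
   grip top 150.0 233.0 13 13 0.105 2.32
topN ring centre [0.5434 0.305  0.0889]
   orange 5 mean ang 4.14 | ccw edge per r: [(57, 4.157, 4.128), (65, 4.15, 4.123)]
   yellow 13 mean ang 4.193 | ccw edge per r: [(37, 4.262, 4.195), (44, 4.225, 4.171), (51, 4.197, 4.152), (57, 4.176, 4.145)]
   grip top 223.5 234.5 14 14 0.1055 4.063
side0 ring centre [0.544  0.3035 0.0833]
   orange 42 mean ang 4.062 | ccw edge per r: [(57, 4.146, 3.95), (65, 4.152, 3.967), (72, 4.135, 3.997), (78, 4.141, 3.992), (86, 4.123, 4.004)]
   yellow 39 mean ang 2.36 | ccw edge per r: [(30, 2.385, 2.385), (37, 2.518, 2.172), (44, 2.527, 2.218), (51, 2.455, 2.214), (57, 2.46, 2.23)]
   grip top 215.0 122.0 3 1 0.1019 2.362
sideN ring centre [0.5419 0.3035 0.086 ]
   orange 9 mean ang 4.03 | ccw edge per r: [(30, 3.961, 3.922), (37, 4.077, 3.992), (44, 4.093, 4.038), (51, 4.116, 4.116)]
   yellow 13 mean ang 4.166 | ccw edge per r: [(37, 4.216, 4.081), (44, 4.221, 4.165), (51, 4.177, 4.177), (57, 4.187, 4.14)]
   grip top 244.5 153.0 12 7 0.1047 4.068
```

```bash
python3 -m jog '[{"tx":0,"ty":0.04,"tz":0,"roll":-0.1,"hand":0.7},{"tx":0,"ty":0.08,"tz":0,"roll":-0.2,"hand":0.7},{"tx":0,"ty":0.12,"tz":0,"roll":-0.3,"hand":0.7},{"tx":0,"ty":0.15,"tz":0,"roll":-0.3,"hand":0.7},{"tx":0,"ty":0.15,"tz":0,"roll":-0.3,"hand":0.7},{"tx":0,"ty":0.15,"tz":0,"roll":-0.3,"hand":0.7},{"tx":0,"ty":0.15,"tz":0,"roll":-0.3,"hand":0.7},{"tx":0,"ty":0.15,"tz":0,"roll":-0.3,"hand":0.7}]' && python3 -c "
from station import *
s=state();print(s['joint_positions'].round(2),s['joint_velocities'].round(3),s['force']);print(sign_off())"
```

```text
t: 30.3
position: [0.4978, -0.0134, 0.3132]
tcp_rot: [-3.104, -0.069, -2.702]
force: [-0.3, 0.2, -0.6]
grip_width: 0.0804
[-0.13  0.25  1.73 -0.07  1.2  -2.11] [ 0.004  0.    -0.    -0.001 -0.     0.001] [-0.32196228  0.20525397 -0.63602751]
the job is handed in; nothing more can be done
None
```

The brass ball is in the tub, the needle is set to the orange mark, and the job is handed in at about 30 s of the 70 s allowed; no verdict was reported.

- **Ball:** I lowered it in small steps until it touched the floor. The contact reached about 24 N (limit 40 N); I eased off to about 10 N, then lifted another 0.5 mm and opened the fingers. The last pictures show it lying alone near the middle of the tub floor.
- **Dial:** I gripped the handle and turned it 2.09 rad, including about 0.3 rad of wind-up. I then eased back about 0.28 rad, let go and moved clear.
- **Needle check:** The limit is 0.09 rad. Measuring by the released grip puts the needle 0.02 rad short of the mark (4.065 against 4.085). Measuring by the needle's visible edge puts it 0.01 to 0.05 rad past. The two disagree on the sign because the handle and grip hide most of the needle and mark. I could not see the alignment fully, so it rests on these estimates.
- **Arm at the end:** On the last retreat the wrist reached close to its joint limit and the tool tilted about 4 degrees. I moved it back within range before handing in. At that point the arm was at rest, clear of everything, with near-zero force on the tool.
- **Other things on the bench:** I saw no sign of the other balls or bystanders being disturbed, but I did not re-measure their positions.

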